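Dock the well plate and the square dish in their matching docks

TASK

Slide the lidded well plate (oblong) and the lidded square dish along the bench, each into the dock of its own width, and push each one home until the spring catches snap in behind it and hold it against the spring stop. Both are full: keep them flat on the bench, never lift or tip them, and do not force them: never press one against its dock with more than 35 N. Leave the vial, the tube rack and the jar where they are.

Things in the scene. Friction and masses are not known exactly. Their poses are not given: they have to be found in the camera images.
- plate: Closed white plastic well plate, 24 grey round wells showing on its flat top; 126 mm (its y) by 88 mm (its x), 18 mm high, 0.13 to 0.21 kg, too wide to grip. Goes in with either long side first. Origin: centre of the underside; z up. Starts to one side of the docks, x within 0.3 rad of straight ahead.
- dish: Closed white plastic square dish, a fine grey grid on its flat top; 92 by 92 mm, 18 mm high, 0.13 to 0.21 kg, too wide to grip. May go in with any side first. Origin: centre of the underside; z up. Starts on the other side of the docks.
- plate_dock: Dock fixed to the bench (no floor): two aluminium rails 22 mm high, 14 mm thick, lane between them 130 mm wide (its well plate + 4 mm), 158 mm over the rails. Origin: on the bench, centre of the open mouth facing the robot; x leads in along the lane, y across. The rails flare over the first 35 mm: 160 mm clear at the mouth, 172 mm over all. A 26 mm high wall closes it 160 mm in.
- plate_dock_teeth (a point): Fixed point mid-lane, 34 mm in, on the bench: the rear edge of a caught piece lies here or up to 14 mm deeper (clamped setting differs every run, not told). There a sprung steel tooth on each side pokes 5.5 mm into the lane; it yields to a piece sliding in (6 to 10 N push in all) and snaps out behind its rear edge, blocking its way back.
- plate_dock_stop (a point): Fixed point mid-lane, 122 mm in, on the bench: the far edge of the caught plate lies here or up to 14 mm deeper (same setting as the teeth). There a 50 mm wide rubber-faced spring stop: met 8 mm earlier at 2.5 N, 6.5 N when the teeth snap, 8 N and solid 3 mm beyond. It pushes back a piece that is not caught. Caught, the plate's centre is 78 to 92 mm from the mouth.
- dish_dock: Dock fixed to the bench (no floor): two aluminium rails 22 mm high, 14 mm thick, lane between them 96 mm wide (its dish + 4 mm), 124 mm over the rails. Origin: on the bench, centre of the open mouth facing the robot; x leads in along the lane, y across. The rails flare over the first 35 mm: 126 mm clear at the mouth, 138 mm over all. A 26 mm high wall closes it 160 mm in.
- dish_dock_teeth (a point): Fixed point mid-lane, 34 mm in, on the bench: the rear edge of a caught piece lies here or up to 14 mm deeper (clamped setting differs every run, not told). There a sprung steel tooth on each side pokes 5.5 mm into the lane; it yields to a piece sliding in (6 to 10 N push in all) and snaps out behind its rear edge, blocking its way back.
- dish_dock_stop (a point): Fixed point mid-lane, 126 mm in, on the bench: the far edge of the caught dish lies here or up to 14 mm deeper (same setting as the teeth). There a 50 mm wide rubber-faced spring stop: met 8 mm earlier at 2.5 N, 6.5 N when the teeth snap, 8 N and solid 3 mm beyond. It pushes back a piece that is not caught. Caught, the dish's centre is 80 to 94 mm from the mouth.
- plate_dock_catch_l (a joint): How far the left tooth (+ y) of the plate dock is pushed back into its rail (m): 0 fully out, about 0.0035 while a piece passes it, out again once the piece is caught.
- plate_dock_catch_r (a joint): How far the right tooth (- y) of the plate dock is pushed back into its rail (m): 0 fully out, about 0.0035 while a piece passes it, out again once the piece is caught.
- dish_dock_catch_l (a joint): How far the left tooth (+ y) of the dish dock is pushed back into its rail (m): 0 fully out, about 0.0035 while a piece passes it, out again once the piece is caught.
- dish_dock_catch_r (a joint): How far the right tooth (- y) of the dish dock is pushed back into its rail (m): 0 fully out, about 0.0035 while a piece passes it, out again once the piece is caught.
- vial: Bystander: capped amber vial, 34 mm diameter, 62 mm high. Origin: centre of its underside.
- tube_rack: Bystander: white rack of test tubes, 100 by 140 mm and 86 mm high. Origin: centre of its underside.
- jar: Bystander: capped amber jar, 50 mm diameter, 55 mm high. Origin: centre of its underside.
Mind the look-alikes: they are no part of the job. Leave any black, red or yellow look-alike of the dish alone.

How it is judged:
By the outcome, as a careful person would: the job done as asked, in the order asked, and still so for the second after the job is handed in, with the robot touching nothing.
It also fails if it takes over 72 s, if anything falls off the work surface, if the arm or the gripper's body presses on something with over 40 N, if the wrist force passes 120 N, or if a joint passes its speed limit or range.

ROBOT

A 6-joint arm with a two-finger parallel gripper is mounted at the origin on the work surface. World frame = base frame: x ahead of the robot, y to its left, z up, the work surface at z = 0. Lengths are in mm, angles in rad, forces in N, time in s.
With the tool pointing down it reaches from about 300 to 775 mm from the base axis. Payload 14.6 kg.
Tool frame: the origin (TCP) lies at the very end of the fingers, on their centre line; the grasp point (between the pads) lies 19 mm behind it; z points along the fingers, y is the line along which they close (so a half turn about z gives the same grasp; the last joint's range is limited). The gripper opens to 94 mm and grips with 3 to 60 N. Pads are 16 mm wide; open, the fingers measure 119 mm over their backs; the gripper's body (75 mm by 177 mm) begins 78 mm behind the grasp point.
Start: joints at [-0.067, 0.3, 1.521, -0, 1.321, -0.067], TCP at [549.99, -0.002, 168.546] pointing down, gripper open.
Joint ranges: [-3.03, 3.03], [-0.79, 2.21], [0.23, 2.52], [-1.04, 4.18], [0, 3.07], [-2.55, 2.55]. Speed limits (rad/s): [2.22, 2.22, 2.57, 3.14, 3.14, 3.14].

INTERFACE

Orientations are given as [roll, pitch, yaw] about the fixed x, y, z axes, in that order (R = Rz(yaw) Ry(pitch) Rx(roll)).
In Python, from cell import manip gives the robot as it stands.
- The arm moves only by the tool servo_tool, never from a script. Its argument "rows" is a list of rows, each a list of 7 numbers: the turn, a rotation vector about the world's x, y, z in degrees, then the shift along the world's x, y, z in mm, then the closure, from 0 (fully open) to 1 (shut). In form: [[rx, ry, rz, dx, dy, dz, fingers], ...]. A call has 1 to 20 rows; each row shifts and turns the commanded pose from where the row before left it; what a row does not reach is not made up. A row lasts 1/8 s, in which the tool goes at most 62.5 mm and 10.7 degrees, less where a joint would pass 70% of its speed; a pose out of reach is approached as far as the arm can. A call with a gripper value outside its range is refused whole. The fingers move at their own pace and stop on an object; "grip_force" is the grip in N (left out, the last holds). Time passes only in rows, so rows that do not move let the fingers close. It gives the time, the measured TCP pose, the force, the opening and the grip force at its end, in the units of the state.
- manip.read_state(): the state, without advancing time (a new reading comes with each control period).
- manip.camera(name): name is "scene" or "side" or "wrist"; returns the picture (384x512x3 uint8, red, green, blue); there is no depth.
- manip.camera_info(name): a dict with "fx", "fy", "cx", "cy" (pixels), "position" and "rotation" of the camera in the world; the wrist camera has in their place "T_tool_cam" (4x4, takes a point from camera to tool coordinates, whose origin is the TCP and whose axes are the flange's). Camera axes: x right, y down, z forward; pixel columns grow to the right and rows downward; lengths in mm; the calibration is good to about 2 mm. The wrist camera is an equidistant fisheye: a pixel r from the principal point sees the ray r / f radians off the axis. A picture is of the moment at which its call begins: read the wrist's pose just before it. camera_info takes no time and is no camera call.
- manip.sign_off(): hands the job in; it is judged then, once.
The state is a dict: "clock": time; "joints": joint angles; "qd": joint speeds; "effort": joint torques, N m; "eef_pos": TCP position; "eef_rot": TCP orientation; "wrist_force": force on the tool from outside, world axes, zero at the start; "moment": the same for the moment, N m; "finger_gap": finger opening in mm; "finger_force": force on a finger pad.
Only numpy, scipy, OpenCV 4.12 (cv2) and the standard library are available. Lean on these libraries where they do the work, as an engineer would, in place of code of your own. Each camera call takes 0.05 s, during which the arm holds its last target. There are 200 camera calls.

## Working session

There is one attempt and no reset: what is moved stays moved. The work goes in short steps, Python scripts to look and compute and a tool call to move; the robot and the scene stay as the last step left them, time stands still between calls to the robot, and variables do not carry over. Pictures are saved under pics/ and viewed, at most 10 in all, crops included, and the job is handed in when it is done.

Besides the shell and the picture viewer there is one more tool, called after "Emit:" in YAML: its name, and indented under it one key for each argument. servo_tool: Moves the arm, as the interface text tells. Its arguments: {"type":"object","properties":{"rows":{"type":"array","items":{"type":"array","items":{"type":"number"}}},"grip_force":{"type":"number"}},"required":["rows"]}

```bash
ls; mkdir -p pics
python3 - <<'E'
from cell import manip
import cv2,numpy as np
print(manip.read_state())
for n in ["scene","side","wrist"]:
    im=manip.camera(n); cv2.imwrite(f"pics/{n}0.png",im[:,:,::-1])
    print(n,manip.camera_info(n))
E
```

```text
pics
{'clock': 0.0, 'joints': array([-6.66140361e-02,  3.00484717e-01,  1.52156710e+00,  1.33014932e-05,
        1.32068076e+00, -6.66303788e-02]), 'qd': array([ 6.69989069e-04, -1.20017279e-05,  5.46393892e-04, -1.62060047e-03,
        1.01927897e-03,  2.77402713e-05]), 'effort': array([-1.53750298e-03, -5.31805658e+01, -3.52735734e+01,  7.07558286e-02,
        2.43994006e-02, -4.79655944e-05]), 'eef_pos': array([5.49705977e+02, 1.29339996e-02, 1.67984796e+02]), 'eef_rot': array([-3.14045612e+00, -8.87523423e-05,  1.57080932e+00]), 'wrist_force': array([0.03832302, 0.79576194, 0.23707758]), 'moment': array([ 0.01875415, -0.00438323,  0.00754117]), 'finger_force': 0.0, 'finger_gap': 93.97680722179504}
scene {'fx': 368.30634294124485, 'fy': 368.30634294124485, 'cx': 257.5953754555996, 'cy': 194.7207334191324, 'position': array([902.75705504, 556.42831041, 767.05647047]), 'rotation': array([-2.37401703, -0.02041927,  2.61393911])}
side {'fx': 372.38023203291976, 'fy': 372.38023203291976, 'cx': 251.2160063289863, 'cy': 189.80517222944542, 'position': array([ -82.98282432, -620.67858144,  740.29510638]), 'rotation': array([-2.26835278,  0.01713436, -0.84186714])}
wrist {'fx': 297.3186396354542, 'fy': 297.3186396354542, 'cx': 252.79937105849848, 'cy': 188.892188851562, 'T_tool_cam': array([[ 1.39283879e-03, -9.69448441e-01, -2.45291213e-01,
         7.05827480e+01],
       [ 9.99998339e-01,  1.63868276e-03, -7.98161384e-04,
        -4.97439454e-01],
       [ 1.17573079e-03, -2.45289694e-01,  9.69449113e-01,
        -2.14245109e+02],
       [ 0.00000000e+00,  0.00000000e+00,  0.00000000e+00,
         1.00000000e+00]])}
```

View pics/scene0.png

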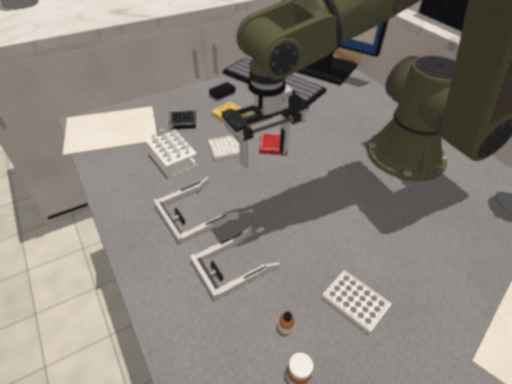

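View pics/side0.png

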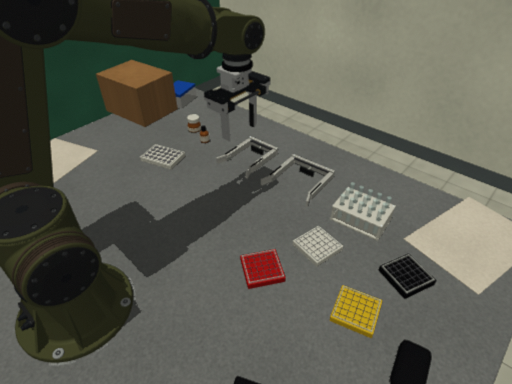

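```bash
cat > h.py <<'E'
from cell import manip
import cv2,numpy as np
from scipy.spatial.transform import Rotation as R
def KRt(n):
    i=manip.camera_info(n); K=np.array([[i['fx'],0,i['cx']],[0,i['fy'],i['cy']],[0,0,1]])
    return K,R.from_euler('xyz',i['rotation']).as_matrix(),np.array(i['position'])
def topdown(n,im,z,x0,y0,w,h,s):
    """top view: columns grow with -y from y0 , rows grow with -x from x0; s px/mm"""
    K,r,p=KRt(n)
    # pixel(u,v)-> world
    A=np.array([[0,-1/s,x0],[-1/s,0,y0],[0,0,1.]])
    H=K@r.T@np.column_stack([[1,0,0],[0,1,0],np.array([0,0,z])-p])@A
    return cv2.warpPerspective(im,H,(w,h),flags=cv2.WARP_INVERSE_MAP|cv2.INTER_CUBIC)
E
python3 - <<'E'
from h import *
a=cv2.imread('pics/scene0.png');b=cv2.imread('pics/side0.png')
o=[topdown(n,im,20,950,500,800,560,.8) for n,im in(('scene',a),('side',b))]
for i in o:
    for k in range(0,800,80):
        cv2.line(i,(k,0),(k,4),(0,0,255));cv2.putText(i,str(int(500-k/.8)),(k,14),0,.35,(0,0,255))
    for k in range(0,560,80): cv2.putText(i,str(int(950-k/.8)),(0,k+4),0,.35,(0,0,255))
cv2.imwrite('pics/td1.png',o[0]);cv2.imwrite('pics/td2.png',o[1])
E
```

```text
(no output)
```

View pics/td1.png

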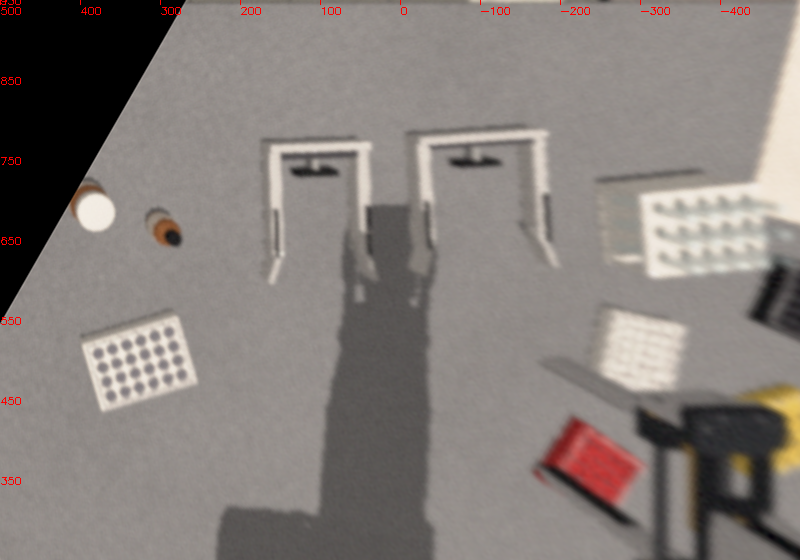

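View pics/td2.png

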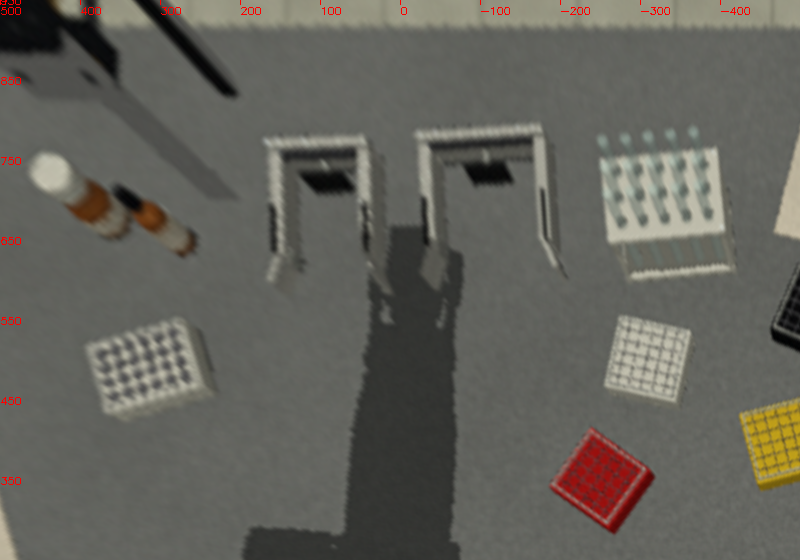

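Run:
```python
from h import *
a=cv2.imread('pics/scene0.png',0);b=cv2.imread('pics/side0.png',0)
def both(z,x0,y0,w,h,s): 
    p=topdown('scene',a,z,x0,y0,w,h,s);q=topdown('side',b,z,x0,y0,w,h,s)
    return p,q
out=[]
for nm,z,x0,y0 in(('plate',18,600,430),('dish',18,600,-205),('ddock',22,800,205),('pdock',22,815,20)):
    s=2;w,h=(440,440)
    p,q=both(z,x0,y0,w,h,s)
    # normalise by local bench brightness
    f=[(i.astype(float)/np.median(i)) for i in(p,q)]
    m=np.minimum(*f)
    bw=(m>1.25).astype(np.uint8)*255
    k=cv2.morphologyEx(bw,cv2.MORPH_CLOSE,np.ones((25,25))) if z==18 else bw
    c=max(cv2.findContours(k,0,1)[0],key=cv2.contourArea)
    (u,v),sz,ang=cv2.minAreaRect(c)
    print(nm,'centre',x0-v/s,y0-u/s,'size',np.array(sz)/s,'ang',ang)
    g=cv2.cvtColor(np.clip(m*100,0,255).astype(np.uint8),cv2.COLOR_GRAY2BGR)
    cv2.drawContours(g,[c],-1,(0,0,255),1); out.append(g)
o=np.vstack([np.hstack(out[:2]),np.hstack(out[2:])])
cv2.imwrite('pics/m1.png',cv2.resize(o,(600,600),interpolation=cv2.INTER_AREA))
```

```text
plate centre 495.10711669921875 324.82049560546875 size [ 89.54504395 126.49143982] ang 73.34569549560547
dish centre 505.77354431152344 -307.1441192626953 size [91.49040985 91.05654907] ang 12.52880859375
ddock centre 703.1534118652344 99.77951049804688 size [137.37809753 123.88439941] ang 87.63862609863281
pdock centre 771.566219329834 -88.1590576171875 size [ 74.81202698 170.36859131] ang 58.94572830200195
```

View pics/m1.png

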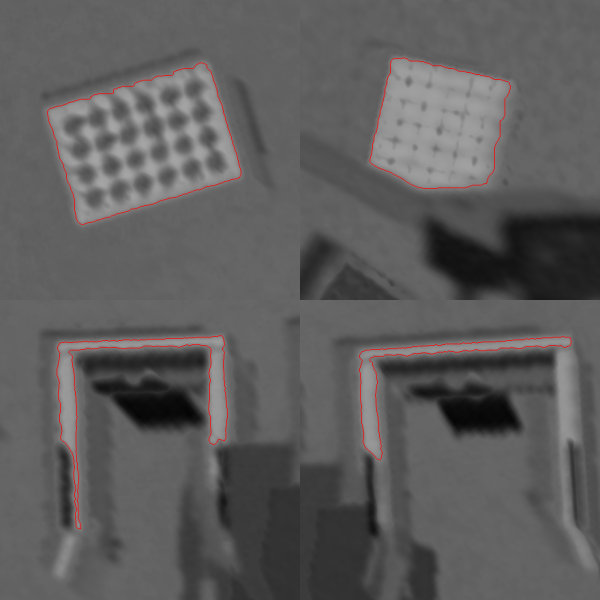

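Run:
```python
from h import *
a=cv2.imread('pics/scene0.png',0);b=cv2.imread('pics/side0.png',0)
s=4
for nm,x0,y0,W,xr in(('ddock',800,205,110,(692,755)),('pdock',815,20,144,(700,765))):
    f=[]
    for n,im in(('scene',a),('side',b)):
        i=topdown(n,im,22,x0,y0,220*s,220*s,s).astype(float); f.append(i/np.median(i))
    for tag,m in(('min',np.minimum(*f)),('scene',f[0]),('side',f[1])):
      L=[];Rr=[];D=[]
      for x in range(*xr,2):
        r=m[int((x0-x)*s)]
        k=np.convolve(r,np.ones(14*s)/(14*s),'same')-0.5*np.convolve(r,np.ones(26*s)/(26*s),'same')*1.0
        # best pair separation near W
        c=[(k[u]+k[u+int(d*s)],u,d) for d in np.arange(W-4,W+4.1,.5) for u in range(15*s,220*s-int(d*s)-13*s)]
        _,u,d=max(c); D.append(d); L.append((x,y0-(u+d*s/2)/s))
      L=np.array(L);p=np.polyfit(L[:,0],L[:,1],1); p=np.polyfit(*L[abs(L[:,1]-np.polyval(p,L[:,0]))<2].T,1)
      print(nm,tag,'yaw',p[0],'y at x=600',np.polyval(p,600),'y at 700',np.polyval(p,700),'sep',np.median(D),'want',W)
    # back wall at z=26: outer edge row along mid
    for n,im in(('scene',a),('side',b)):
        i=topdown(n,im,26,x0,y0,220*s,220*s,s).astype(float);i/=np.median(i)
        for yy in ((130,80) if nm=='ddock' else (-40,-140)):
            col=i[:120*s,int((y0-yy)*s)-8:int((y0-yy)*s)+8].mean(1)
            w=np.where(col>1.25)[0]; print('  wall',n,yy,x0-w.min()/s,x0-w.max()/s)
```

```text
ddock min yaw 0.030677236070381166 y at x=600 96.78138746334311 y at 700 99.84911107038123 sep 110.0 want 110
ddock scene yaw 0.022658541055718448 y at x=600 99.17393695014664 y at 700 101.43979105571849 sep 110.0 want 110
ddock side yaw 0.039919354838709876 y at x=600 93.64677419354838 y at 700 97.63870967741937 sep 109.5 want 110
  wall scene 130 771.25 762.25
  wall scene 80 773.0 764.25
  wall side 130 771.5 759.75
  wall side 80 772.75 761.0
pdock min yaw -0.007630700383577259 y at x=600 -101.80632547236826 y at 700 -102.569395510726 sep 144.5 want 144
pdock scene yaw 0.03684826203208535 y at x=600 -106.25790998217462 y at 700 -102.5730837789661 sep 144.0 want 144
pdock side yaw 0.0725267379679143 y at x=600 -114.67959001782525 y at 700 -107.42691622103382 sep 144.0 want 144
  wall scene -40 780.0 772.0
  wall scene -140 787.0 778.75
  wall side -40 780.25 695.25
  wall side -140 786.25 775.0
```

Emit:
servo_tool:
  rows:
    - [0,0,2,-10,50,-8,0.47]
    - [0,0,2,-10,50,-8,0.47]
    - [0,0,2,-10,50,-8,0.47]
    - [0,0,2,-10,50,-8,0.47]
    - [0,0,2,-10,50,-8,0.47]
    - [0,0,2,-10,50,-8,0.47]
    - [0,0,2,-10,50,-8,0.47]
    - [0,0,2,-10,50,-8,0.47]
    - [0,0,0,0,12,-14,0.47]
    - [0,0,0,0,0,0,0.47]
    - [0,0,0,0,0,0,0.47]

```text
clock: 1.52
eef_pos: [470.6, 410.8, 90.8]
eef_rot: [3.142, 0.0, 1.849]
wrist_force: [0.9, 0.5, -0.0]
finger_gap: 50.3
finger_force: 0.0
```

Emit:
servo_tool:
  rows:
    - [0,0,0,0,0,-45,0.47]
    - [0,0,0,0,0,-40,0.47]
    - [0,0,0,2.7,-9.6,0,0.47]
    - [0,0,0,2.2,-7.7,0,0.47]
    - [0,0,0,1.4,-4.8,0,0.47]
    - [0,0,-0.8,2.4,-9.7,0,0.47]
    - [0,0,-0.8,2.4,-9.7,0,0.47]
    - [0,0,-0.8,2.4,-9.7,0,0.47]
    - [0,0,-0.8,2.4,-9.7,0,0.47]
    - [0,0,-0.8,2.4,-9.7,0,0.47]
    - [0,0,-0.8,1.7,-9.8,0,0.47]
    - [0,0,-0.8,1.7,-9.8,0,0.47]
    - [0,0,-0.8,1.7,-9.8,0,0.47]
    - [0,0,-0.8,1.7,-9.8,0,0.47]
    - [0,0,-0.8,1.7,-9.8,0,0.47]

```text
clock: 3.4
eef_pos: [496.9, 291.7, 5.5]
eef_rot: [3.142, -0.0, 1.709]
wrist_force: [-1.4, -0.2, 0.7]
finger_gap: 49.9
finger_force: 0.0
```

```bash
cat >> h.py <<'E'
def find(z,x0,y0,thr=1.25,close=25,s=2,w=220,names=('scene','side'),save=None,col=True):
    """centre and angle of the white piece whose top is at z, in window (mm) below x0,y0"""
    f=[]
    for n in names:
        i=topdown(n,cv2.cvtColor(manip.camera(n),cv2.COLOR_RGB2GRAY),z,x0,y0,w*s,w*s,s).astype(float); f.append(i/np.median(i))
    m=np.min(f,0); bw=cv2.morphologyEx((m>thr).astype(np.uint8)*255,cv2.MORPH_CLOSE,np.ones((close,close)))
    c=max(cv2.findContours(bw,0,1)[0],key=cv2.contourArea); (u,v),sz,ang=cv2.minAreaRect(c)
    g=cv2.cvtColor(np.clip(m*100,0,255).astype(np.uint8),cv2.COLOR_GRAY2BGR); cv2.drawContours(g,[c],-1,(0,0,255),1)
    if save: cv2.imwrite(save,g)
    return x0-v/s,y0-u/s,np.array(sz)/s,ang
E
python3 - <<'E'
from h import *
print(manip.read_state()['eef_pos'],manip.read_state()['wrist_force'])
for nm in (('scene','side'),('scene',),('side',)): print(find(18,620,300,names=nm,save='pics/f_%s.png'%'_'.join(nm)))
E
```

```text
[496.92746807 291.72739439   5.54861665] [-1.39820628 -0.17477003  0.73304165]
(525.7250061035156, 273.5749988555908, array([9.32871723, 2.52982211]), 71.56504821777344)
(608.6500034332275, 156.9499969482422, array([ 8.22192192, 26.56313133]), 18.434947967529297)
(491.9986267089844, 265.32321548461914, array([17.66598701, 46.32241058]), 7.678963661193848)
```

Run:
```python
from h import *
f=[topdown(n,manip.camera(n)[:,:,::-1].copy(),18,700,400,400,400,1) for n in('scene','side')]
cv2.imwrite('pics/p1.png',np.hstack(f))
```

```text
(no output)
```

View pics/p1.png

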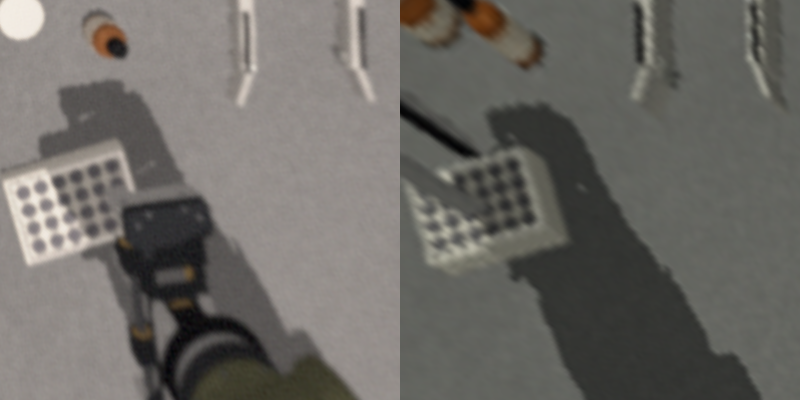

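Run:
```python
from h import *
o=[]
S=manip.read_state(); tip=S['eef_pos']; Rt=R.from_euler('xyz',S['eef_rot']).as_matrix()
print(S['finger_gap'],S['moment'],S['joints'])
fp=[tip+Rt@np.array([0,sg*g,zz]) for zz in(0,-60) for sg in(1,-1) for g in(25,37)]
for n in('scene','side'):
    im=manip.camera(n)[:,:,::-1].copy(); K,r,p=KRt(n)
    q=(K@r.T@(np.array(fp)-p).T); q=(q[:2]/q[2]).T
    c=q.mean(0).astype(int); x,y=max(c[0]-65,0),max(c[1]-70,0)
    cr=cv2.resize(im[y:y+140,x:x+130],None,fx=3,fy=3,interpolation=cv2.INTER_CUBIC)
    for k,u in enumerate(q): cv2.circle(cr,tuple(((u-[x,y]+.5)*3).astype(int)),2,(0,0,255) if k<4 else (255,255,0),-1)
    o.append(cr)
w=manip.camera('wrist')[:,:,::-1]
o.append(np.pad(w[:, :].copy(),((0,36),(0,0),(0,0))))
im=np.hstack([i[:420] for i in o]); im=cv2.resize(im,(800,int(im.shape[0]*800/im.shape[1])),interpolation=cv2.INTER_AREA)
cv2.imwrite('pics/p2.png',im)
```

```text
49.754290264757486 [-0.0140346  -0.02755408 -0.02921363] [4.68805546e-01 5.39076349e-01 1.59106773e+00 5.04144207e-05
 1.01130196e+00 3.28852697e-01]
```

View pics/p2.png

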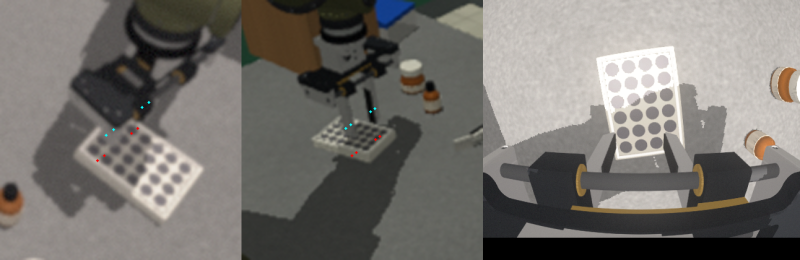

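Run:
```python
from h import *
o=[]
S=manip.read_state(); tip=S['eef_pos']; Rt=R.from_euler('xyz',S['eef_rot']).as_matrix()
for n in('scene','side'):
    im=manip.camera(n)[:,:,::-1].copy(); K,r,p=KRt(n)
    q=K@r.T@(tip-p); q=q[:2]/q[2]; x,y=(q-[35,60]).astype(int); print(n,q,'origin',x,y)
    o.append(cv2.resize(im[y:y+100,x:x+70],None,fx=4.5,fy=4.5,interpolation=cv2.INTER_CUBIC))
w=manip.camera('wrist')[:,:,::-1][120:320,190:310]; o.append(cv2.resize(w,(270,450),interpolation=cv2.INTER_CUBIC))
im=np.hstack(o)[:,:800+100]; print(im.shape)
cv2.imwrite('pics/p3.png',cv2.resize(im,(800,int(im.shape[0]*800/im.shape[1]))))
# where wrist camera sees TCP and plate centre
i=manip.camera_info('wrist'); T=np.array(i['T_tool_cam'])
def wp(P):
    c=np.linalg.inv(T)@np.append(Rt.T@(np.array(P)-tip),1); c=c[:3]; th=np.arctan2(np.hypot(*c[:2]),c[2]); d=c[:2]/np.hypot(*c[:2])
    return np.array([i['cx'],i['cy']])+d*th*i['fx']
a=np.radians(16);X=np.array([np.cos(a),np.sin(a)]);Y=np.array([-np.sin(a),np.cos(a)])
for sx,sy in((1,1),(1,-1),(-1,-1),(-1,1)): print('corner',wp(np.append([495,325]+44*sx*X+63*sy*Y,18)))
for g in(25,-25): print('tip',wp(tip+Rt@np.array([0,g,0])))
```

```text
scene [345.17290876 290.19783599] origin 310 230
side [168.56288549 160.083489  ] origin 133 100
(450, 900, 3)
corner [309.68862994  72.71348473]
corner [326.15041986 244.70728799]
corner [211.79099927 259.59948287]
corner [181.35916103  90.77880324]
tip [286.54338222 209.93986852]
tip [220.86025258 209.83690818]
```

View pics/p3.png

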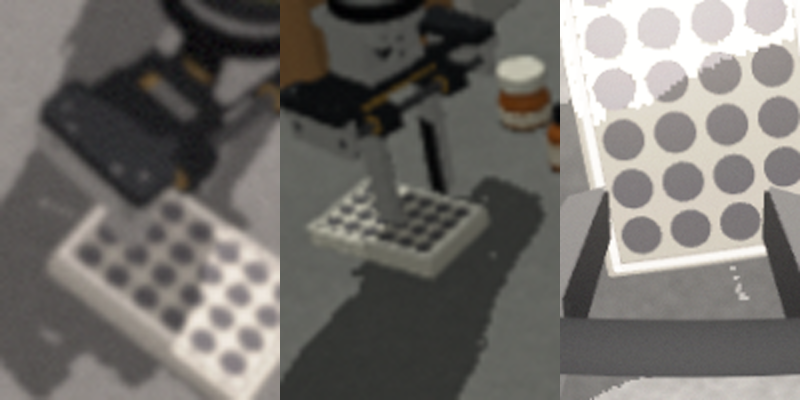

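Emit:
servo_tool:
  rows:
    - [0,0,2.7,-9,40,0,0.47]
    - [0,0,2.7,-9,40,0,0.47]
    - [0,0,2.6,-9,40,0,0.47]
    - [0,0,0,0,0,-10,0.47]
    - [0,0,0,0,0,-8,0.47]
    - [0,0,0,0,0,-4,0.47]
    - [0,0,0,0,0,-2,0.47]
    - [0,0,0,0,0,0,0.47]

```text
clock: 5.0
eef_pos: [470.1, 412.0, -18.4]
eef_rot: [3.141, -0.0, 1.849]
wrist_force: [-0.4, 0.1, -0.1]
finger_gap: 49.7
finger_force: 0.0
```

Emit:
servo_tool:
  rows:
    - [0,0,0,0,0,-2,0.47]
    - [0,0,0,0,0,-2,0.47]
    - [0,0,0,0,0,-1.5,0.47]
    - [0,0,0,0,0,-1,0.47]
    - [0,0,0,0,0,-1,0.47]
    - [0,0,0,0,0,0,0.47]

```text
clock: 5.75
eef_pos: [469.8, 412.4, -26.0]
eef_rot: [-3.142, 0.0, 1.85]
wrist_force: [-0.1, -0.8, -0.3]
finger_gap: 50.2
finger_force: 0.0
```

Run:
```python
from h import *
S=manip.read_state();print(S['eef_pos'],S['wrist_force'])
im=[]
for n in('scene','side'):
    K,r,p=KRt(n); q=K@r.T@(S['eef_pos']+[0,0,38]-p); q=q[:2]/q[2]; x,y=(q-[40,60]).astype(int); print(n,q,x,y)
    c=manip.camera(n)[y:y+100,x:x+80,::-1]; im.append(cv2.resize(c,None,fx=5,fy=5,interpolation=cv2.INTER_CUBIC))
cv2.imwrite('pics/p4.png',np.hstack(im))
```

```text
[469.76528632 412.38559245 -26.02195176] [-0.09345743 -0.76976707 -0.34348671]
scene [391.74395887 326.9729034 ] 351 266
side [140.86610804 149.2046738 ] 100 89
```

View pics/p4.png

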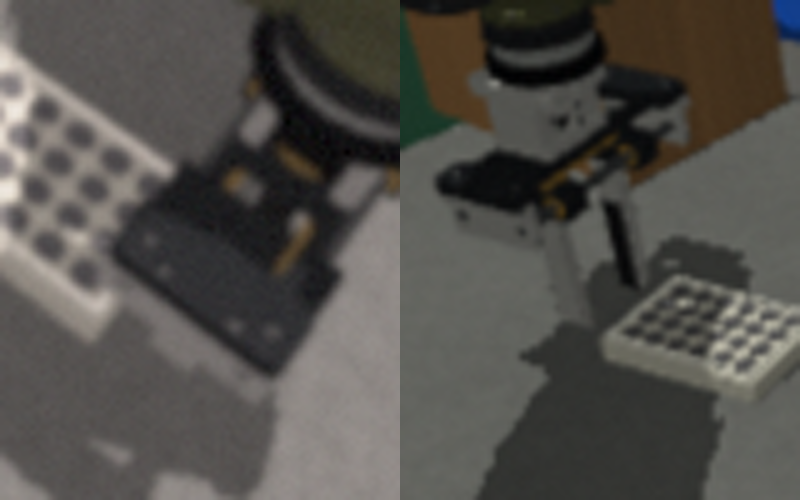

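Emit:
servo_tool:
  rows:
    - [0,0,0,0,0,-2,0.47]
    - [0,0,0,0,0,-2,0.47]
    - [0,0,0,0,0,-1,0.47]
    - [0,0,0,2.7,-9.6,0,0.47]
    - [0,0,0,2.2,-7.7,0,0.47]
    - [0,0,0,1.4,-4.8,0,0.47]
    - [0,0,-0.8,2.4,-9.7,0,0.47]
    - [0,0,-0.8,2.4,-9.7,0,0.47]
    - [0,0,-0.8,2.4,-9.7,0,0.47]
    - [0,0,-0.8,2.4,-9.7,0,0.47]
    - [0,0,-0.8,2.4,-9.7,0,0.47]

```text
clock: 7.22
eef_pos: [488.3, 341.1, -30.9]
eef_rot: [3.142, -0.0, 1.779]
wrist_force: [-0.0, 0.1, 0.9]
finger_gap: 49.6
finger_force: 0.3
```

```bash
cat >> h.py <<'E'
def wristtop(im,S,z,x0,y0,w,h,s):
    """wrist fisheye warped to a top view of plane z (same layout as topdown)"""
    i=manip.camera_info('wrist'); T=np.array(i['T_tool_cam']); Rt=R.from_euler('xyz',S['eef_rot']).as_matrix()
    u,v=np.meshgrid(np.arange(w),np.arange(h)); P=np.stack([x0-v/s,y0-u/s,0*u+z],-1)-S['eef_pos']
    c=(P@Rt-T[:3,3])@T[:3,:3]; rr=np.hypot(c[...,0],c[...,1])+1e-9; th=np.arctan2(rr,c[...,2])*i['fx']/rr
    return cv2.remap(im,(i['cx']+c[...,0]*th).astype(np.float32),(i['cy']+c[...,1]*th).astype(np.float32),cv2.INTER_LINEAR)
def fitrect(gray,L,W,guess,x0,y0,s,n=3):
    """fit pose (x,y,yaw) of an L(x) by W(y) rectangle: bright inside rim, darker just outside"""
    from scipy.optimize import differential_evolution
    t=np.linspace(-.5,.5,41); g=cv2.GaussianBlur(gray.astype(np.float32),(0,0),1)
    def rim(d):
        a,b=L+2*d,W+2*d
        return np.concatenate([np.stack([t*a,0*t+b/2],1),np.stack([t*a,0*t-b/2],1),np.stack([0*t+a/2,t*b],1),np.stack([0*t-a/2,t*b],1)])
    I,O=rim(-3),rim(3)
    def f(p):
        c,q=np.cos(p[2]),np.sin(p[2]); M=np.array([[c,q],[-q,c]])
        def smp(Q):
            X=Q@M+p[:2]; return cv2.remap(g,((y0-X[:,1])*s).astype(np.float32)[None],((x0-X[:,0])*s).astype(np.float32)[None],1)[0]
        return -np.mean(np.clip(smp(I)-smp(O),-10,50))
    b=[(guess[0]-25,guess[0]+25),(guess[1]-25,guess[1]+25),(guess[2]-.2,guess[2]+.2)]
    r=differential_evolution(f,b,seed=0,tol=1e-6,maxiter=150); return np.round(r.x,3),round(-r.fun,1)
def piece(L,W,guess,cams=('scene','side','wrist'),z=18):
    x0,y0,s=guess[0]+130,guess[1]+130,2
    for n in cams:
        S=manip.read_state(); im=cv2.cvtColor(manip.camera(n),cv2.COLOR_RGB2GRAY)
        g=wristtop(im,S,z,x0,y0,520,520,s) if n=='wrist' else topdown(n,im,z,x0,y0,520,520,s)
        print(n,*fitrect(g,L,W,guess,x0,y0,s))
E
python3 - <<'E'
from h import *
piece(88,126,(505,270,.21))
piece(92,92,(506,-307,-.218),('scene','side'))
E
```

```text
scene [5.01984e+02 2.69898e+02 2.35000e-01] 29.6
side [5.0389e+02 2.6685e+02 1.9100e-01] 36.5
wrist [5.15365e+02 2.69288e+02 1.81000e-01] 28.8
scene [ 5.06525e+02 -3.04485e+02 -2.15000e-01] 39.0
side [ 5.04009e+02 -3.07945e+02 -2.05000e-01] 49.3
```

Emit:
servo_tool:
  rows:
    - [0,0,-0.8,1.7,-9.8,0,0.47]
    - [0,0,-0.8,1.7,-9.8,0,0.47]
    - [0,0,-0.8,1.7,-9.8,0,0.47]
    - [0,0,-0.8,1.7,-9.8,0,0.47]
    - [0,0,-0.8,1.7,-9.8,0,0.47]
    - [0,0,-0.8,1.1,-9.9,0,0.47]
    - [0,0,-0.8,1.1,-9.9,0,0.47]
    - [0,0,-0.8,1.1,-9.9,0,0.47]
    - [0,0,-0.8,1.1,-9.9,0,0.47]
    - [0,0,-0.8,1.1,-9.9,0,0.47]
    - [0,0,0,0.7,-10,0,0.47]
    - [0,0,0,0.7,-10,0,0.47]
    - [0,0,0,0.7,-10,0,0.47]
    - [0,0,0,0.7,-10,0,0.47]
    - [0,0,0,0.7,-10,0,0.47]
    - [0,0,0,0.7,-10,0,0.47]
    - [0,0,0,0.7,-10,0,0.47]
    - [0,0,0,0.7,-10,0,0.47]
    - [0,0,0,0.7,-10,0,0.47]
    - [0,0,0,0.7,-10,0,0.47]

```text
clock: 9.98
eef_pos: [509.1, 142.6, -31.0]
eef_rot: [-3.142, -0.0, 1.641]
wrist_force: [-0.1, 1.0, 0.3]
finger_gap: 49.7
finger_force: 0.3
```

Run:
```python
from h import *
piece(88,126,(514,72,.07))
```

```text
scene [518.501  70.995   0.   ] 25.8
side [5.13933e+02 6.66540e+01 5.00000e-02] 43.1
wrist [5.01479e+02 6.58160e+01 9.20000e-02] 28.6
```

Emit:
servo_tool:
  rows:
    - [0,0,0,0.7,-10,0,0.47]
    - [0,0,0,0.7,-10,0,0.47]
    - [0,0,0,0.7,-10,0,0.47]
    - [0,0,0,0.7,-10,0,0.47]
    - [0,0,0,0.7,-10,0,0.47]
    - [0,0,0,0.7,-10,0,0.47]
    - [0,0,0,0.7,-10,0,0.47]
    - [0,0,0,0.7,-10,0,0.47]
    - [0,0,0,0.7,-10,0,0.47]
    - [0,0,0,0.7,-10,0,0.47]
    - [0,0,0,0.7,-10,0,0.47]
    - [0,0,0,0.7,-10,0,0.47]
    - [0,0,0,0.7,-10,0,0.47]
    - [0,0,0,0.7,-10,0,0.47]
    - [0,0,0,0.7,-10,0,0.47]
    - [0,0,0,0.7,-10,0,0.47]
    - [0,0,0,0.7,-10,0,0.47]
    - [0,0,0,0.7,-8,0,0.47]
    - [0,0,0,0.4,-4,0,0.47]
    - [0,0,0,0,0,0,0.47]

```text
clock: 12.62
eef_pos: [522.1, -38.9, -31.0]
eef_rot: [3.142, 0.0, 1.64]
wrist_force: [-0.0, 0.1, 0.4]
finger_gap: 49.8
finger_force: 0.0
```

Run:
```python
from h import *
piece(88,126,(527,-113,.07))
```

```text
scene [ 5.26598e+02 -9.83300e+01  1.11000e-01] 16.2
side [ 5.25666e+02 -1.14119e+02  6.20000e-02] 46.2
wrist [ 5.38995e+02 -1.13156e+02  4.20000e-02] 28.2
```

Emit:
servo_tool:
  rows:
    - [0,0,0,0.3,-4,0,0.47]
    - [0,0,0,0.2,-3,0,0.47]
    - [0,0,0,0,0,0,0.47]
    - [0,0,0,0,12,0,0.47]
    - [0,0,0,0,0,50,0.47]
    - [0,0,-10,-10,-5,20,0.36]
    - [0,0,-10,-10,-10,0,0.36]
    - [0,0,-10,-10,-10,0,0.36]
    - [0,0,-10,-10,-10,0,0.36]
    - [0,0,-10,-10,-10,0,0.36]
    - [0,0,-10,-10,-10,0,0.36]
    - [0,0,-10,-7,-10,0,0.36]
    - [0,0,-10,0,-10,0,0.36]
    - [0,0,-10,0,-10,0,0.36]
    - [0,0,0,0,0,0,0.36]

```text
clock: 14.65
eef_pos: [455.6, -118.5, 39.1]
eef_rot: [-3.142, -0.0, 0.071]
wrist_force: [-0.9, -0.3, 0.3]
finger_gap: 60.4
finger_force: 0.0
```

Run:
```python
from h import *
piece(88,126,(527,-117,.07))
S=manip.read_state(); im=manip.camera('wrist')[:,:,::-1].copy()
a=wristtop(im,S,20,820,40,380,470,1)
b=topdown('side',manip.camera('side')[:,:,::-1].copy(),20,820,40,380,470,1)
cv2.imwrite('pics/p5.png',np.hstack([a,b]))
```

```text
scene [ 5.28281e+02 -1.17164e+02  6.90000e-02] 40.8
side [ 5.28334e+02 -1.19369e+02  6.30000e-02] 33.5
wrist [ 5.27977e+02 -1.18138e+02  8.00000e-02] 50.0
```

View pics/p5.png

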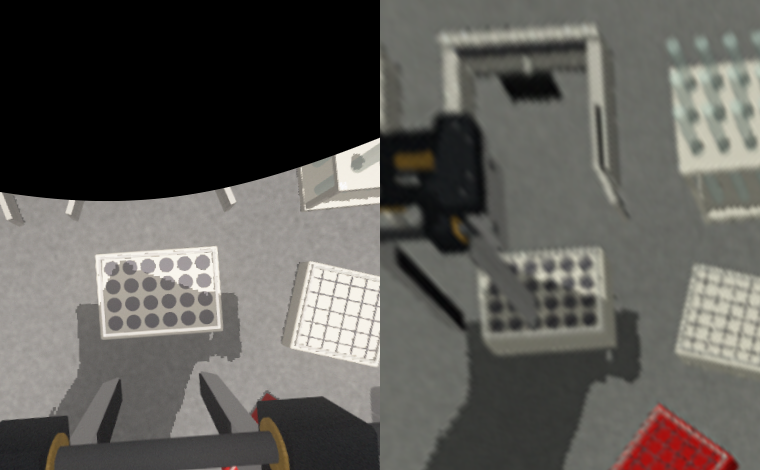

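Emit:
servo_tool:
  rows:
    - [0,0,0,0,-2,-40,0.36]
    - [0,0,0,0,0,-30,0.36]
    - [0,0,0,10,0,0,0.36]
    - [0,0,0,6,0,0,0.36]
    - [0,0,0,5,0,0,0.36]
    - [0,0,0,8,0.5,0,0.36]
    - [0,0,0,8,0.5,0,0.36]
    - [0,0,0,8,0.6,0,0.36]
    - [0,0,0,8,0.6,0,0.36]
    - [0,0,0,8,0.6,0,0.36]
    - [0,0,0,8,0.6,0,0.36]
    - [0,0,0,8,0.6,0,0.36]
    - [0,0,0,8,0.6,0,0.36]
    - [0,0,0,8,0.6,0,0.36]
    - [0,0,0,8,0.6,0,0.36]

```text
clock: 16.77
eef_pos: [556.9, -114.8, -31.0]
eef_rot: [-3.141, 0.001, 0.07]
wrist_force: [-2.9, -0.4, 1.3]
finger_gap: 60.2
finger_force: 1.6
```

Run:
```python
from h import *
piece(88,126,(609,-113,.07))
```

```text
scene [ 6.09750e+02 -1.09758e+02  8.60000e-02] 40.8
side [ 6.11601e+02 -1.11507e+02  2.90000e-02] 22.5
wrist [ 6.10529e+02 -1.10431e+02  5.80000e-02] 49.8
```

Emit:
servo_tool:
  rows:
    - [0,0,0,4,0.3,0,0.36]
    - [0,0,0,4,0.3,0,0.36]
    - [0,0,0,4,0.3,0,0.36]
    - [0,0,0,4,0.3,0,0.36]

```text
clock: 17.42
eef_pos: [572.9, -113.7, -30.9]
eef_rot: [3.142, -0.0, 0.07]
wrist_force: [-0.8, 0.1, -0.4]
finger_gap: 60.4
finger_force: 0.7
```

Emit:
servo_tool:
  rows:
    - [0,0,0,5,0.3,0,0.36]
    - [0,0,0,5,0.3,0,0.36]
    - [0,0,0,5,0.3,0,0.36]
    - [0,0,0,5,0.3,0,0.36]

```text
clock: 17.92
eef_pos: [592.9, -112.5, -30.9]
eef_rot: [3.142, -0.0, 0.07]
wrist_force: [-1.8, -0.2, 0.0]
finger_gap: 60.0
finger_force: 0.8
```

Emit:
servo_tool:
  rows:
    - [0,0,0,5,0.3,0,0.36]
    - [0,0,0,5,0.3,0,0.36]
    - [0,0,0,5,0.3,0,0.36]
    - [0,0,0,5,0.3,0,0.36]

```text
clock: 18.42
eef_pos: [612.9, -111.3, -30.9]
eef_rot: [-3.142, -0.0, 0.07]
wrist_force: [-1.6, 0.1, 0.7]
finger_gap: 60.4
finger_force: 0.9
```

Emit:
servo_tool:
  rows:
    - [0,0,0,3,0.2,0,0.36]
    - [0,0,0,3,0.2,0,0.36]
    - [0,0,0,3,0.2,0,0.36]
    - [0,0,0,2,0.1,0,0.36]

```text
clock: 18.92
eef_pos: [623.8, -110.6, -30.9]
eef_rot: [3.142, -0.0, 0.07]
wrist_force: [-1.6, 0.0, 0.7]
finger_gap: 59.9
finger_force: 0.8
```

Emit:
servo_tool:
  rows:
    - [0,0,0,1.5,0.1,0,0.36]
    - [0,0,0,1.5,0.1,0,0.36]

```text
clock: 19.18
eef_pos: [626.7, -110.4, -30.9]
eef_rot: [3.142, -0.0, 0.07]
wrist_force: [-0.7, -0.3, 0.9]
finger_gap: 60.2
finger_force: 0.8
```

Emit:
servo_tool:
  rows:
    - [0,0,0,1.5,0.1,0,0.36]
    - [0,0,0,1.5,0.1,0,0.36]

```text
clock: 19.42
eef_pos: [629.7, -110.2, -31.0]
eef_rot: [-3.142, 0.0, 0.07]
wrist_force: [-1.5, 0.1, -0.5]
finger_gap: 60.1
finger_force: 0.8
```

Emit:
servo_tool:
  rows:
    - [0,0,0,1.5,0.1,0,0.36]
    - [0,0,0,1.5,0.1,0,0.36]

```text
clock: 19.68
eef_pos: [632.7, -110.0, -31.0]
eef_rot: [-3.142, 0.0, 0.07]
wrist_force: [-1.2, -0.4, 0.2]
finger_gap: 60.1
finger_force: 0.8
```

Emit:
servo_tool:
  rows:
    - [0,0,0,1.5,0.1,0,0.36]

```text
clock: 19.8
eef_pos: [634.2, -109.9, -31.0]
eef_rot: [-3.142, 0.0, 0.07]
wrist_force: [-1.5, -0.6, 0.4]
finger_gap: 60.0
finger_force: 0.8
```

Emit:
servo_tool:
  rows:
    - [0,0,0,1.5,0.1,0,0.36]
    - [0,0,0,1.5,0.1,0,0.36]

```text
clock: 20.05
eef_pos: [637.2, -109.7, -31.0]
eef_rot: [-3.142, 0.0, 0.07]
wrist_force: [-1.4, 0.7, 0.1]
finger_gap: 60.2
finger_force: 0.8
```

Emit:
servo_tool:
  rows:
    - [0,0,0,1.5,0.1,0,0.36]
    - [0,0,0,1.5,0.1,0,0.36]

```text
clock: 20.3
eef_pos: [640.2, -109.5, -31.0]
eef_rot: [-3.142, 0.0, 0.07]
wrist_force: [-1.2, -0.2, 1.2]
finger_gap: 59.9
finger_force: 0.8
```

Emit:
servo_tool:
  rows:
    - [0,0,0,1.5,0.1,0,0.36]

```text
clock: 20.42
eef_pos: [641.7, -109.4, -31.0]
eef_rot: [3.142, 0.0, 0.07]
wrist_force: [-1.7, -1.4, 0.4]
finger_gap: 60.3
finger_force: 0.8
```

Emit:
servo_tool:
  rows:
    - [0,0,0,1.5,0.1,0,0.36]

```text
clock: 20.55
eef_pos: [643.2, -109.3, -31.0]
eef_rot: [-3.142, -0.0, 0.07]
wrist_force: [-1.9, -0.9, 0.4]
finger_gap: 60.0
finger_force: 0.8
```

Emit:
servo_tool:
  rows:
    - [0,0,0,1.5,0.1,0,0.36]

```text
clock: 20.68
eef_pos: [644.7, -109.2, -31.0]
eef_rot: [-3.142, 0.0, 0.07]
wrist_force: [-3.3, 0.3, 1.4]
finger_gap: 60.2
finger_force: 2.0
```

Emit:
servo_tool:
  rows:
    - [0,0,0,1.5,0.1,0,0.36]

```text
clock: 20.8
eef_pos: [645.8, -109.1, -31.0]
eef_rot: [-3.141, 0.001, 0.07]
wrist_force: [-5.4, 0.2, 1.9]
finger_gap: 59.9
finger_force: 2.8
```

Run:
```python
from h import *
piece(88,126,(698,-106,.07),('scene','side','wrist'))
```

```text
scene [ 6.98403e+02 -1.02981e+02  8.80000e-02] 36.4
side [ 6.79973e+02 -1.10014e+02  3.30000e-02] 22.3
wrist [ 6.99467e+02 -1.05160e+02  6.70000e-02] 47.9
```

Emit:
servo_tool:
  rows:
    - [0,0,0,1.5,0.1,0,0.36]
    - [0,0,0,1.5,0.1,0,0.36]

```text
clock: 21.2
eef_pos: [648.7, -108.9, -31.0]
eef_rot: [-3.141, 0.001, 0.07]
wrist_force: [-7.1, -0.4, 2.7]
finger_gap: 60.1
finger_force: 3.6
```

Emit:
servo_tool:
  rows:
    - [0,0,0,1,0.1,0,0.36]

```text
clock: 21.32
eef_pos: [649.6, -108.8, -31.0]
eef_rot: [-3.141, 0.001, 0.07]
wrist_force: [-8.0, 0.5, 4.1]
finger_gap: 60.1
finger_force: 3.9
```

Emit:
servo_tool:
  rows:
    - [0,0,0,1,0.1,0,0.36]

```text
clock: 21.45
eef_pos: [650.5, -108.7, -31.0]
eef_rot: [-3.141, 0.002, 0.07]
wrist_force: [-8.4, 0.1, 4.2]
finger_gap: 59.8
finger_force: 4.2
```

Emit:
servo_tool:
  rows:
    - [0,0,0,1,0.1,0,0.36]

```text
clock: 21.58
eef_pos: [651.5, -108.7, -31.0]
eef_rot: [-3.141, 0.002, 0.07]
wrist_force: [-8.7, -0.7, 4.2]
finger_gap: 60.2
finger_force: 4.3
```

Emit:
servo_tool:
  rows:
    - [0,0,0,1,0.1,0,0.36]

```text
clock: 21.7
eef_pos: [652.5, -108.7, -31.1]
eef_rot: [-3.142, 0.002, 0.07]
wrist_force: [-7.5, -1.2, 3.5]
finger_gap: 60.2
finger_force: 4.5
```

Emit:
servo_tool:
  rows:
    - [0,0,0,1,0.1,0,0.36]

```text
clock: 21.82
eef_pos: [653.4, -108.6, -31.0]
eef_rot: [-3.141, 0.002, 0.07]
wrist_force: [-8.7, -0.2, 3.9]
finger_gap: 60.0
finger_force: 4.3
```

Emit:
servo_tool:
  rows:
    - [0,0,0,0.8,0,0,0.36]

```text
clock: 21.95
eef_pos: [654.2, -108.6, -31.0]
eef_rot: [-3.141, 0.002, 0.07]
wrist_force: [-9.5, -0.6, 3.9]
finger_gap: 60.4
finger_force: 4.6
```

Emit:
servo_tool:
  rows:
    - [0,0,0,0.6,0,0,0.36]

```text
clock: 22.08
eef_pos: [654.7, -108.5, -31.1]
eef_rot: [-3.141, 0.002, 0.07]
wrist_force: [-9.2, 0.3, 4.4]
finger_gap: 60.3
finger_force: 4.8
```

Emit:
servo_tool:
  rows:
    - [0,0,0,0.6,0,0,0.36]

```text
clock: 22.2
eef_pos: [655.3, -108.5, -31.0]
eef_rot: [-3.141, 0.002, 0.07]
wrist_force: [-10.3, -0.7, 4.2]
finger_gap: 60.1
finger_force: 4.9
```

Emit:
servo_tool:
  rows:
    - [0,0,0,0.6,0,0,0.36]

```text
clock: 22.32
eef_pos: [655.7, -108.5, -31.1]
eef_rot: [-3.141, 0.002, 0.07]
wrist_force: [-14.3, -0.3, 7.0]
finger_gap: 60.1
finger_force: 6.7
```

Emit:
servo_tool:
  rows:
    - [0,0,0,-2,-0.1,0,0.36]
    - [0,0,0,-2,-0.1,0,0.36]
    - [0,0,0,-1.5,-0.1,0,0.36]

```text
clock: 22.7
eef_pos: [651.6, -108.7, -30.8]
eef_rot: [3.141, -0.001, 0.07]
wrist_force: [-0.1, 0.8, 0.7]
finger_gap: 60.3
finger_force: 0.0
```

Run:
```python
from h import *
piece(88,126,(707,-106,.07),('scene','wrist'))
```

```text
scene [ 7.05615e+02 -1.02983e+02  7.70000e-02] 35.2
wrist [ 7.05921e+02 -1.04787e+02  6.60000e-02] 48.3
```

Emit:
servo_tool:
  rows:
    - [0,0,0,-15,-1,0,0.36]
    - [0,0,0,-25,-2,0,0.36]
    - [0,0,0,-25,-2,10,0.36]
    - [0,0,0,-30,0,40,0.47]
    - [0,0,0,-25,-5,30,0.47]
    - [0,0,10.5,-6,-37,0,0.47]
    - [0,0,10.5,-6,-37,0,0.47]
    - [0,0,10.5,-6,-37,0,0.47]
    - [0,0,10.5,-6,-37,0,0.47]
    - [0,0,10.5,-6,-37,0,0.47]
    - [0,0,10.5,-6,-37,0,0.47]
    - [0,0,10.5,-6,-37,0,0.47]
    - [0,0,0,0,0,0,0.47]

```text
clock: 24.42
eef_pos: [488.7, -379.7, 49.0]
eef_rot: [3.141, 0.001, 1.352]
wrist_force: [-0.3, 0.7, -0.1]
finger_gap: 50.2
finger_force: 0.0
```

Run:
```python
from h import *
piece(92,92,(506,-307,-.218))
piece(88,126,(706,-104,.07),('scene','side'))
```

```text
scene [ 5.06516e+02 -3.06281e+02 -2.05000e-01] 38.0
side [ 5.07133e+02 -3.06367e+02 -2.10000e-01] 35.3
wrist [ 5.04970e+02 -3.06963e+02 -2.08000e-01] 50.0
scene [ 7.04475e+02 -1.01578e+02  6.30000e-02] 35.5
side [ 7.02504e+02 -1.08240e+02  6.10000e-02] 42.0
```

Emit:
servo_tool:
  rows:
    - [0,0,0,0,0,-45,0.47]
    - [0,0,0,1,0,-35,0.47]
    - [0,0,0,2,8,0,0.47]
    - [0,0,0,1.5,7,0,0.47]
    - [0,0,0,1,5,0,0.47]
    - [0,0,0.8,1.7,9.9,0,0.47]
    - [0,0,0.8,1.7,9.9,0,0.47]
    - [0,0,0.8,1.7,9.9,0,0.47]
    - [0,0,0.8,1.7,9.9,0,0.47]
    - [0,0,0.8,1.7,9.9,0,0.47]
    - [0,0,0.8,1.7,9.9,0,0.47]
    - [0,0,0.8,0.9,10,0,0.47]
    - [0,0,0.8,0.9,10,0,0.47]
    - [0,0,0.8,0.9,10,0,0.47]
    - [0,0,0.8,0.9,10,0,0.47]
    - [0,0,0.8,0.9,10,0,0.47]
    - [0,0,0.8,0.9,10,0,0.47]

```text
clock: 26.8
eef_pos: [510.3, -237.6, -31.0]
eef_rot: [-3.142, -0.0, 1.521]
wrist_force: [0.9, -0.9, -0.1]
finger_gap: 49.7
finger_force: 0.3
```

Run:
```python
from h import *
piece(92,92,(511,-186,-.04))
```

```text
scene [ 5.13216e+02 -1.82049e+02 -3.80000e-02] 38.7
side [ 4.99285e+02 -1.90348e+02 -4.10000e-02] 22.2
wrist [ 5.11255e+02 -1.81177e+02 -4.30000e-02] 50.0
```

Emit:
servo_tool:
  rows:
    - [0,0,0.75,0.3,10,0,0.47]
    - [0,0,0.75,0.3,10,0,0.47]
    - [0,0,0.75,0.2,10,0,0.47]
    - [0,0,0.75,0,10,0,0.47]
    - [0,0,0.75,0,10,0,0.47]
    - [0,0,0.75,0,10,0,0.47]
    - [0,0,0,-0.3,10,0,0.47]
    - [0,0,0,-0.3,10,0,0.47]
    - [0,0,0,-0.3,10,0,0.47]
    - [0,0,0,-0.3,10,0,0.47]
    - [0,0,0,-0.3,10,0,0.47]
    - [0,0,0,-0.3,10,0,0.47]
    - [0,0,0,-0.3,10,0,0.47]
    - [0,0,0,-0.3,10,0,0.47]
    - [0,0,0,-0.3,10,0,0.47]
    - [0,0,0,-0.3,10,0,0.47]
    - [0,0,0,-0.3,10,0,0.47]
    - [0,0,0,-0.3,10,0,0.47]
    - [0,0,0,-0.3,10,0,0.47]
    - [0,0,0,-0.3,10,0,0.47]

```text
clock: 29.45
eef_pos: [506.8, -37.6, -30.9]
eef_rot: [-3.142, 0.0, 1.599]
wrist_force: [0.3, -0.9, 0.9]
finger_gap: 49.3
finger_force: 0.3
```

Emit:
servo_tool:
  rows:
    - [0,0,0,-0.3,10,0,0.47]
    - [0,0,0,-0.3,10,0,0.47]
    - [0,0,0,-0.3,10,0,0.47]
    - [0,0,0,-0.3,10,0,0.47]
    - [0,0,0,-0.3,10,0,0.47]
    - [0,0,0,-0.3,8,0,0.47]
    - [0,0,0,0,4,0,0.47]
    - [0,0,0,0,0,0,0.47]

```text
clock: 30.45
eef_pos: [505.1, 23.9, -31.0]
eef_rot: [-3.142, -0.0, 1.599]
wrist_force: [-1.3, 0.7, 0.4]
finger_gap: 49.9
finger_force: 0.0
```

Run:
```python
from h import *
piece(92,92,(505,80,.035))
# mouth of the dish dock in the wrist view: bright columns of the flares/rails at z=22
S=manip.read_state(); im=cv2.cvtColor(manip.camera('wrist'),cv2.COLOR_RGB2GRAY)
for n in('wrist','side','scene'):
  i=cv2.cvtColor(manip.camera(n),cv2.COLOR_RGB2GRAY)
  for x in (610,620,630,640,645,660,700,720):
    g=(wristtop(im,S,22,x+2,220,260,4,1) if n=='wrist' else topdown(n,i,22,x+2,220,260,4,1)).mean(0)
    g=np.convolve(g,np.ones(5)/5,'same'); t=np.median(g)*1.2; w=np.where(g>t)[0]
    runs=np.split(w,np.where(np.diff(w)>1)[0]+1) if len(w) else []
    print(n,x,[(int(220-r[0]),int(220-r[-1])) for r in runs if len(r)>4])
```

```text
scene [5.02079e+02 8.07130e+01 2.50000e-02] 46.8
side [4.89702e+02 6.26560e+01 2.20000e-02] 19.4
wrist [5.0270e+02 8.0454e+01 1.0000e-02] 50.0
wrist 610 [(161, 155), (38, 34)]
wrist 620 [(157, 152), (43, 36)]
wrist 630 [(151, 147), (47, 41)]
wrist 640 [(50, 45)]
wrist 645 [(151, 147), (50, 46)]
wrist 660 [(151, 147), (51, 47)]
wrist 700 [(67, -39)]
wrist 720 [(16, -39)]
side 610 [(42, 30), (-21, -37)]
side 620 [(65, 58), (45, 32), (-5, -10), (-25, -37)]
side 630 [(49, 36), (-28, -38)]
side 640 [(54, 44), (36, 31), (7, -4), (-8, -37)]
side 645 [(73, 67), (54, 46), (37, 32), (10, -14), (-18, -26)]
side 660 [(70, 45), (36, 32), (9, -25)]
side 700 [(55, 33), (9, 3), (-8, -23), (-33, -38)]
side 720 [(215, 203), (62, -39)]
scene 610 [(162, 154), (-26, -33)]
scene 620 [(159, 151), (42, 36), (-28, -36)]
scene 630 [(151, 147), (46, 40), (-31, -37)]
scene 640 [(52, 45)]
scene 645 [(52, 45)]
scene 660 [(52, 46)]
scene 700 [(163, 149), (53, 39), (-31, -37)]
scene 720 [(163, 149), (54, 39), (-23, -38)]
```

Emit:
servo_tool:
  rows:
    - [0,0,0,0,5,0,0.47]
    - [0,0,0,0,5,0,0.47]
    - [0,0,0,0,4,0,0.47]
    - [0,0,0,0,1.5,0,0.47]
    - [0,0,0,0,0,0,0.47]
    - [0,0,0,0,-12,0,0.47]
    - [0,0,0,0,0,45,0.47]
    - [0,0,-10,-8,4,25,0.57]
    - [0,0,-10,-8,8,0,0.57]
    - [0,0,-10,-8,8,0,0.57]
    - [0,0,-10,-8,8,0,0.57]
    - [0,0,-10,-8,8,0,0.57]
    - [0,0,-10,-8,8,0,0.57]
    - [0,0,-10,-8,8,0,0.57]
    - [0,0,-10,-8,8,0,0.57]
    - [0,0,-10,-8,4,0,0.57]
    - [0,0,0,0,0,0,0.57]

```text
clock: 32.92
eef_pos: [433.0, 90.8, 39.1]
eef_rot: [-3.142, -0.0, 0.029]
wrist_force: [0.6, -0.8, 0.7]
finger_gap: 40.8
finger_force: 0.0
```

Run:
```python
from h import *
piece(92,92,(502,94,.02))
```

```text
scene [5.02989e+02 9.52820e+01 4.80000e-02] 44.9
side [5.03558e+02 9.46130e+01 1.50000e-02] 27.1
wrist [5.03299e+02 9.40010e+01 3.80000e-02] 48.4
```

Emit:
servo_tool:
  rows:
    - [0,0,0,0,1.5,-40,0.57]
    - [0,0,0,0,0,-30,0.57]
    - [0,0,0,8,0.2,0,0.57]
    - [0,0,0,6,0.2,0,0.57]
    - [0,0,0,4,0.1,0,0.57]
    - [0,0,0,8,0.3,0,0.57]
    - [0,0,0,8,0.3,0,0.57]
    - [0,0,0,8,0.3,0,0.57]
    - [0,0,0,8,0.3,0,0.57]
    - [0,0,0,8,0.3,0,0.57]
    - [0,0,0,8,0.3,0,0.57]
    - [0,0,0,8,0.3,0,0.57]
    - [0,0,0,8,0.3,0,0.57]
    - [0,0,0,8,0.3,0,0.57]

```text
clock: 34.83
eef_pos: [523.6, 95.9, -31.0]
eef_rot: [-3.142, 0.0, 0.028]
wrist_force: [-0.4, -0.3, 0.5]
finger_gap: 40.3
finger_force: 0.3
```

Run:
```python
from h import *
piece(92,92,(577,97,.035))
```

```text
scene [5.78395e+02 9.77670e+01 4.40000e-02] 44.2
side [5.80232e+02 8.11950e+01 3.10000e-02] 21.2
wrist [5.79796e+02 9.80730e+01 3.30000e-02] 49.9
```

Emit:
servo_tool:
  rows:
    - [0,0,0,4,0.1,0,0.57]
    - [0,0,0,4,0.2,0,0.57]
    - [0,0,0,4,0.1,0,0.57]
    - [0,0,0,4,0.2,0,0.57]

```text
clock: 35.48
eef_pos: [539.0, 96.5, -31.0]
eef_rot: [3.142, 0.001, 0.028]
wrist_force: [-2.8, -0.1, 1.7]
finger_gap: 40.5
finger_force: 1.7
```

Emit:
servo_tool:
  rows:
    - [0,0,0,4,0.1,0,0.57]
    - [0,0,0,4,0.2,0,0.57]
    - [0,0,0,4,0.1,0,0.57]
    - [0,0,0,4,0.2,0,0.57]

```text
clock: 35.98
eef_pos: [555.4, 97.1, -31.0]
eef_rot: [3.142, -0.0, 0.028]
wrist_force: [-0.9, 0.2, -0.5]
finger_gap: 40.4
finger_force: 0.7
```

Emit:
servo_tool:
  rows:
    - [0,0,0,5,0.1,0,0.57]
    - [0,0,0,5,0.2,0,0.57]
    - [0,0,0,5,0.2,0,0.57]
    - [0,0,0,5,0.2,0,0.57]
    - [0,0,0,5,0.2,0,0.57]
    - [0,0,0,5,0.1,0,0.57]
    - [0,0,0,5,0.1,0,0.57]
    - [0,0,0,5,0.1,0,0.57]
    - [0,0,0,5,0.1,0,0.57]

```text
clock: 37.1
eef_pos: [600.4, 98.4, -31.0]
eef_rot: [-3.142, 0.0, 0.028]
wrist_force: [-1.4, 0.1, 1.1]
finger_gap: 40.3
finger_force: 0.8
```

Emit:
servo_tool:
  rows:
    - [0,0,0,3,0.1,0,0.57]
    - [0,0,0,3,0.1,0,0.57]
    - [0,0,0,3,0.1,0,0.57]
    - [0,0,0,2,0,0,0.57]

```text
clock: 37.6
eef_pos: [611.3, 98.7, -30.9]
eef_rot: [-3.142, -0.0, 0.028]
wrist_force: [-2.0, -0.5, 1.1]
finger_gap: 40.6
finger_force: 0.9
```

Emit:
servo_tool:
  rows:
    - [0,0,0,2,0.1,0,0.57]
    - [0,0,0,2,0.1,0,0.57]

```text
clock: 37.85
eef_pos: [615.2, 98.9, -30.9]
eef_rot: [3.142, 0.0, 0.028]
wrist_force: [-2.1, -1.3, 1.0]
finger_gap: 40.6
finger_force: 0.9
```

Emit:
servo_tool:
  rows:
    - [0,0,0,2,0.1,0,0.57]
    - [0,0,0,2,0.1,0,0.57]

```text
clock: 38.1
eef_pos: [619.3, 99.1, -30.9]
eef_rot: [-3.142, -0.0, 0.028]
wrist_force: [-1.8, -0.5, 0.6]
finger_gap: 40.4
finger_force: 0.9
```

Emit:
servo_tool:
  rows:
    - [0,0,0,2,0.1,0,0.57]

```text
clock: 38.22
eef_pos: [621.2, 99.2, -30.9]
eef_rot: [3.142, -0.0, 0.028]
wrist_force: [-1.2, -0.6, 0.2]
finger_gap: 40.6
finger_force: 0.9
```

Emit:
servo_tool:
  rows:
    - [0,0,0,1.5,0.1,0,0.57]
    - [0,0,0,1.5,0.1,0,0.57]

```text
clock: 38.48
eef_pos: [624.2, 99.4, -31.0]
eef_rot: [3.142, 0.0, 0.028]
wrist_force: [-1.8, -0.5, 0.8]
finger_gap: 40.3
finger_force: 0.9
```

Emit:
servo_tool:
  rows:
    - [0,0,0,1.5,0.1,0,0.57]
    - [0,0,0,1.5,0.1,0,0.57]

```text
clock: 38.72
eef_pos: [627.2, 99.6, -31.0]
eef_rot: [3.142, -0.0, 0.028]
wrist_force: [-1.9, -0.4, 1.0]
finger_gap: 40.7
finger_force: 0.9
```

Emit:
servo_tool:
  rows:
    - [0,0,0,1.5,0.1,0,0.57]

```text
clock: 38.85
eef_pos: [628.7, 99.7, -31.0]
eef_rot: [-3.142, 0.0, 0.028]
wrist_force: [-2.0, 0.0, 1.5]
finger_gap: 40.7
finger_force: 0.9
```

Emit:
servo_tool:
  rows:
    - [0,0,0,1.5,0,0,0.57]

```text
clock: 38.98
eef_pos: [629.8, 99.7, -31.0]
eef_rot: [3.142, 0.001, 0.028]
wrist_force: [-4.8, -0.0, 2.9]
finger_gap: 40.9
finger_force: 2.7
```

Emit:
servo_tool:
  rows:
    - [0,0,0,1.5,0,0,0.57]

```text
clock: 39.1
eef_pos: [631.2, 99.7, -31.0]
eef_rot: [3.142, 0.001, 0.028]
wrist_force: [-6.5, 0.4, 3.8]
finger_gap: 40.4
finger_force: 3.2
```

Emit:
servo_tool:
  rows:
    - [0,0,0,1.5,0,0,0.57]

```text
clock: 39.22
eef_pos: [632.5, 99.7, -31.1]
eef_rot: [3.142, 0.002, 0.028]
wrist_force: [-8.8, -1.6, 2.4]
finger_gap: 40.5
finger_force: 3.6
```

Stop met at about 629; the snap is expected near 637 and the solid end near 640.

Emit:
servo_tool:
  rows:
    - [0,0,0,1.5,0,0,0.57]
    - [0,0,0,1,0,0,0.57]

```text
clock: 39.48
eef_pos: [634.8, 99.7, -31.1]
eef_rot: [3.142, 0.002, 0.028]
wrist_force: [-7.9, -0.4, 4.4]
finger_gap: 40.6
finger_force: 4.3
```

Emit:
servo_tool:
  rows:
    - [0,0,0,1,0,0,0.57]

```text
clock: 39.6
eef_pos: [635.7, 99.8, -31.1]
eef_rot: [3.142, 0.002, 0.028]
wrist_force: [-8.0, -1.7, 3.8]
finger_gap: 40.6
finger_force: 4.2
```

Emit:
servo_tool:
  rows:
    - [0,0,0,1,0,0,0.57]

```text
clock: 39.72
eef_pos: [636.7, 99.8, -31.2]
eef_rot: [-3.142, 0.002, 0.028]
wrist_force: [-9.1, 1.1, 3.4]
finger_gap: 40.6
finger_force: 4.3
```

Emit:
servo_tool:
  rows:
    - [0,0,0,1,0,0,0.57]

```text
clock: 39.85
eef_pos: [637.7, 99.8, -31.2]
eef_rot: [3.142, 0.002, 0.028]
wrist_force: [-9.2, -1.2, 4.6]
finger_gap: 40.4
finger_force: 4.5
```

Emit:
servo_tool:
  rows:
    - [0,0,0,1,0,0,0.57]

```text
clock: 39.98
eef_pos: [638.6, 99.8, -31.2]
eef_rot: [3.142, 0.003, 0.028]
wrist_force: [-9.4, -0.2, 4.3]
finger_gap: 40.6
finger_force: 4.8
```

Emit:
servo_tool:
  rows:
    - [0,0,0,0.7,0,0,0.57]

```text
clock: 40.1
eef_pos: [639.2, 99.8, -31.2]
eef_rot: [3.142, 0.003, 0.028]
wrist_force: [-9.6, -0.5, 4.9]
finger_gap: 40.2
finger_force: 5.0
```

Emit:
servo_tool:
  rows:
    - [0,0,0,0.6,0,0,0.57]

```text
clock: 40.22
eef_pos: [639.8, 99.8, -31.2]
eef_rot: [3.142, 0.003, 0.028]
wrist_force: [-10.3, -0.3, 5.3]
finger_gap: 40.3
finger_force: 5.1
```

Emit:
servo_tool:
  rows:
    - [0,0,0,0.6,0,0,0.57]

```text
clock: 40.35
eef_pos: [639.9, 99.8, -31.3]
eef_rot: [3.142, 0.004, 0.028]
wrist_force: [-15.8, -0.4, 6.9]
finger_gap: 40.8
finger_force: 7.5
```

Emit:
servo_tool:
  rows:
    - [0,0,0,0.4,0,0,0.57]

```text
clock: 40.48
eef_pos: [639.9, 99.8, -31.4]
eef_rot: [3.141, 0.005, 0.028]
wrist_force: [-17.0, -0.8, 6.9]
finger_gap: 40.6
finger_force: 8.5
```

Emit:
servo_tool:
  rows:
    - [0,0,0,-2,0,0,0.57]
    - [0,0,0,-2,0,0,0.57]
    - [0,0,0,-1,0,0,0.57]

```text
clock: 40.85
eef_pos: [636.7, 99.7, -31.2]
eef_rot: [3.142, 0.0, 0.028]
wrist_force: [-1.4, 0.4, -0.3]
finger_gap: 40.2
finger_force: 0.4
```

Emit:
servo_tool:
  rows:
    - [0,0,0,-1,0,0,0.57]

```text
clock: 40.98
eef_pos: [636.3, 99.8, -30.8]
eef_rot: [-3.141, -0.001, 0.028]
wrist_force: [0.1, -0.3, -0.3]
finger_gap: 40.4
finger_force: 0.0
```

Run:
```python
from h import *
piece(92,92,(694,100,.035),('scene','wrist'))
```

```text
scene [6.9254e+02 1.0196e+02 5.5000e-02] 40.8
wrist [6.92053e+02 1.00306e+02 2.70000e-02] 45.4
```

Emit:
servo_tool:
  rows:
    - [0,0,0,-6,-0.2,0,0.57]
    - [0,0,0,-10,-0.3,0,0.57]
    - [0,0,0,-20,-0.5,0,0.57]
    - [0,0,0,-30,-1,0,0.57]
    - [0,0,0,-30,-1,40,0.57]
    - [0,0,0,-30,-50,40,0.57]
    - [0,0,0,-40,-50,20,0.57]
    - [0,0,0,0,0,0,0.57]

```text
clock: 42.08
eef_pos: [474.8, 4.0, 64.6]
eef_rot: [3.141, -0.002, 0.025]
wrist_force: [-0.2, 0.6, 0.2]
finger_gap: 40.5
finger_force: 0.0
```

Run:
```python
from h import *
piece(92,92,(694,100,.035))
piece(88,126,(706,-104,.07))
print(manip.read_state()['wrist_force'])
# bystanders: image change since the start around them (hidden parts aside)
for n,boxes in(('scene',{'vial':(275,308,300,338),'jar':(284,350,316,384),'rack':(145,128,198,176)}),('side',{'vial':(195,122,212,146),'jar':(184,112,204,136),'rack':(328,182,398,238),'red':(238,247,288,290)})):
    d=cv2.absdiff(cv2.imread(f'pics/{n}0.png'),manip.camera(n)[:,:,::-1]).max(2)
    for k,(a,b,c,e) in boxes.items(): print(n,k,'mean diff',round(float(d[b:e,a:c].mean()),1))
```

```text
scene [6.91273e+02 1.03226e+02 4.70000e-02] 41.1
side [ 6.89524e+02  9.45320e+01 -1.10000e-02] 31.6
wrist [6.88357e+02 1.12098e+02 4.90000e-02] 13.8
scene [ 7.04727e+02 -1.01628e+02  6.20000e-02] 35.6
side [ 7.02646e+02 -1.08355e+02  5.80000e-02] 39.6
wrist [ 7.03253e+02 -1.14599e+02  8.10000e-02] 14.4
[-0.96436104  0.41756237 -0.00789147]
scene vial mean diff 2.4
scene jar mean diff 1.9
scene rack mean diff 2.2
side vial mean diff 49.3
side jar mean diff 30.9
side rack mean diff 4.8
side red mean diff 4.3
```

Run:
```python
from h import *
piece(92,92,(690,101,.035),('scene','side')); piece(88,126,(704,-104,.065),('scene',))
```

```text
scene [6.91005e+02 1.03333e+02 4.50000e-02] 41.0
side [ 6.89347e+02  9.44760e+01 -9.00000e-03] 31.7
scene [ 7.04656e+02 -1.01556e+02  6.30000e-02] 35.6
```

```bash
python3 -c "
from cell import manip
print(manip.sign_off())"
```

```text
the job is handed in; nothing more can be done
None
```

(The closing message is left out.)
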